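# Clip the cartons with sound pegs, throw out the slack ones

### The job

Both opened cartons need a peg to keep them shut, but of the four wooden pegs hanging on the caddy's front wall two have gone slack: squeeze them to feel which. Clip a sound peg from above over the top fin of each carton, well down and near the middle, so that the fin is held shut, and put the two slack pegs in the blue bowl. Keep cartons and caddy standing, and leave the mug and the scissors alone.

Things in the scene. Friction and masses are not known exactly. Their poses are not given: they have to be found in the camera images.
- peg_1: wooden spring clothes peg, one of four alike: 95 mm long, 16 mm wide, 50 g. Origin on the spring axis; z from jaws to grips, x across the levers (the way it is squeezed), y along the spring axis. Closed, the grips flare up to 48 mm above the origin, there 40 mm apart over their outsides; squeezed to the stop they are parallel, 17 mm over their outsides
- peg_1_lever (a joint): squeeze of peg_1: 0 closed on a 5 mm edge, 0.45 at the stop, jaw tips then 20 mm wider apart. The pegs differ only in their springs, two being slack: a sound peg resists with 7 to 11 N at the ends of the grips between half and fully squeezed, a slack one with 1 to 2 N; at the stop all are rigid
- peg_1_tip (a point): point between the jaw tips of peg_1, 45 mm below its origin
- peg_2: another such peg, in every outward respect like peg_1 (same size, origin and axes)
- peg_2_lever (a joint): squeeze of peg_2, as for peg_1
- peg_2_tip (a point): point between the jaw tips of peg_2, 45 mm below its origin
- peg_3: another such peg, in every outward respect like peg_1 (same size, origin and axes)
- peg_3_lever (a joint): squeeze of peg_3, as for peg_1
- peg_3_tip (a point): point between the jaw tips of peg_3, 45 mm below its origin
- peg_4: another such peg, in every outward respect like peg_1 (same size, origin and axes)
- peg_4_lever (a joint): squeeze of peg_4, as for peg_1
- peg_4_tip (a point): point between the jaw tips of peg_4, 45 mm below its origin
- caddy: open wooden caddy, 100 (x) by 240 (y) by 85 mm high, walls 5 mm; a spice jar (105 mm) and a tin stand in it. Origin at the centre of its underside, z up. The pegs hang side by side, about 50 mm apart, jaws down over its front (-x) long wall, which faces the robot: jaws 16 mm down the wall, origins 29 mm above the rim
- carton_low: opened gable-top drink carton, loose, 0.4 to 0.8 kg: body 75 x 75 mm, 105 mm high, roof up to 133 mm, then an upright fin 75 mm long along its y, up to 173 mm. Origin at the centre of its underside, z up. The fin is two 2.5 mm halves, the rear one rigid, the front one (-x side) a flap
- carton_low_flap (a joint): angle of the front half of the fin about its foot: 0 pressed shut (fin then 5 mm thick), 0.12 sprung open (fin 10 mm thick at the top). Pressing it shut takes about 3 N at its top edge: one sound peg holds it shut, slack ones do not
- carton_low_fin (a point): middle of the fin's top edge, in the plane where its halves meet, 173 mm above the underside of the carton
- carton_tall: a like carton, 25 mm taller: body 130 mm high, roof up to 158 mm, fin up to 198 mm; origin, axes and fin as for carton_low
- carton_tall_flap (a joint): as for carton_low_flap, on carton_tall
- carton_tall_fin (a point): middle of the fin's top edge of carton_tall, 198 mm above its underside
- bowl: fluted blue-grey bowl, 149 mm wide, 66 mm high, floor 10 mm thick and about 85 mm wide inside; empty, for the pegs to be thrown out; origin at the centre of its underside. The bowl and the two cartons stand in a row on the worktop in front of the caddy, in any order
- mug: white mug with handle, 82 x 112 mm, 94 mm high, standing by at the right of the caddy; behind and right of it a wall cabinet hangs over the worktop, underside 0.55 m up; origin at the centre of its underside
- scissors: pair of kitchen scissors lying flat, 87 x 199 x 9 mm; origin under its centre
Mind the look-alikes: they are no part of the job. Leave any green or yellow look-alike of the peg_4 alone.

How it is judged:
By the outcome, as a careful person would: the job done as asked, in the order asked, and still so for the second after the job is handed in, with the robot touching nothing.
It also fails if it takes over 72 s, if anything falls off the work surface, if the arm or the gripper's body presses on something with over 40 N, if the wrist force passes 120 N, or if a joint passes its speed limit or range.

### The arm

A 6-joint arm with a two-finger parallel gripper is mounted at the origin on a cart in front of the work surface, level with it; the furniture and walls round the work are solid. World frame = base frame: x ahead of the robot, y to its left, z up, the work surface at z = 0. Lengths are in m, angles in rad, forces in N, time in s.
With the tool pointing down it reaches from about 0.375 to 0.9 m from the base axis. Payload 3.1 kg.
Tool frame: the origin (TCP) lies at the very end of the fingers, on their centre line; the grasp point (between the pads) lies 19 mm behind it (grip_depth is the distance from the TCP to the grasp point, in m); z points along the fingers, y is the line along which they close (so a half turn about z gives the same grasp; the last joint's range is limited). The gripper opens to 85 mm and grips with 20 to 120 N. Pads are 22 mm wide; open, the fingers measure 114 mm over their backs; the gripper's body (76 mm by 85 mm) begins 54 mm behind the grasp point. The pads swing forward as they close: fully open they stand 13 mm farther back than shut.
Start: joints at [0.968, 0.527, 1.433, -0, 1.181, -0.178], TCP at [0.258, 0.569, 0.231] pointing down, gripper open.
Joint ranges: [-3.08, 3.08], [-0.75, 2.2], [0.22, 2.44], [-1.43, 4.57], [0, 2.65], [-2.85, 2.85]. Speed limits (rad/s): [2.79, 2.79, 3.14, 3.14, 3.14, 3.14].

### API

Orientations are given as a unit quaternion [x, y, z, w].
In Python, from station import * gives the robot as it stands.
- The arm moves only by the tool apply_moves, never from a script. Its argument "plan" is a list of rows, each a list of 7 numbers: the shift along the tool's x, y, z in m, then the turn, a rotation vector about the tool's x, y, z in rad, then the gripper command: -1 is fully open, 1 is shut, values between are in proportion. In form: [[dx, dy, dz, wx, wy, wz, jaw], ...]. A call has 1 to 8 rows; each row shifts and turns the commanded pose from where the row before left it, along the tool's axes as they then stand; what a row does not reach is not made up. A row lasts 1/8 s, in which the tool goes at most 62.5 mm and 10.7 degrees, less where a joint would pass 70% of its speed; a pose out of reach is approached as far as the arm can. A call is refused whole if a number of a shift passes 0.0625 or a number of a turn 0.188, either way. A call with a gripper value outside its range is refused whole. The fingers move at their own pace and stop on an object; "force" is the grip in N (left out, the last holds). Time passes only in rows, so rows that do not move let the fingers close. It gives the time, the measured TCP pose, the force, the opening and the grip force at its end, in the units of the state.
- sense(): the state, without advancing time (a new reading comes with each control period).
- snapshot(name): name is "scene" or "top"; returns the picture (400x640x3 uint8, red, green, blue); there is no depth.
- calibration(name): a dict with "camera_matrix" (3x3 intrinsics, pixels), "R" (3x3) and "t" (3): a world point X has camera coordinates R X + t. Camera axes: x right, y down, z forward; pixel columns grow to the right and rows downward; lengths in m; the calibration is good to about 2 mm. A picture is of the moment at which its call begins. calibration takes no time and is no camera call.
- sign_off(): hands the job in; it is judged then, once.
The state is a dict: "t": time; "q": joint angles; "qd": joint speeds; "tau": joint torques, N m; "tcp_pos": TCP position; "tool_rot": TCP orientation; "force": force on the tool from outside, world axes, zero at the start; "ft_torque": the same for the moment, N m; "finger_gap": opening from 0.0 (shut) to 1.0 (fully open); "gripper_force": force on a finger pad.
Only numpy, scipy, OpenCV 4.12 (cv2) and the standard library are available. Lean on these libraries where they do the work, as an engineer would, in place of code of your own. Each camera call takes 0.05 s, during which the arm holds its last target. There are 200 camera calls.

## Working session

There is one attempt and no reset: what is moved stays moved. The work goes in short steps, Python scripts to look and compute and a tool call to move; the robot and the scene stay as the last step left them, time stands still between calls to the robot, and variables do not carry over. Pictures are saved under pics/ and viewed, at most 10 in all, crops included, and the job is handed in when it is done.

Besides the shell and the picture viewer there is one more tool, called after "Emit:" as name(argument=value, ...), one argument or row to a line, values as JSON. apply_moves: Moves the arm, as the interface text tells. Its arguments: {"type":"object","properties":{"plan":{"type":"array"},"force":{"type":"number"}},"required":["plan"]}

```bash
ls; mkdir -p pics; python3 - <<'E'
from station import *
import cv2
for n in("scene","top"):
    im=snapshot(n); cv2.imwrite(f"pics/{n}0.png",im[:,:,::-1]); c=calibration(n); print(n,c)
s=sense();print(s)
E
```

```text
pics
scene {'camera_matrix': array([[499.41733735,   0.        , 322.6902317 ],
       [  0.        , 499.41733735, 195.4697427 ],
       [  0.        ,   0.        ,   1.        ]]), 'R': array([[ 0.83911048, -0.54387979,  0.00940053],
       [-0.32397195, -0.5135645 , -0.79453992],
       [ 0.43696198,  0.66366127, -0.60713915]]), 't': array([-0.50596516,  0.25405721,  1.25556336])}
top {'camera_matrix': array([[373.80208537,   0.        , 317.96887689],
       [  0.        , 373.80208537, 198.49240286],
       [  0.        ,   0.        ,   1.        ]]), 'R': array([[ 0.02563104, -0.99957252, -0.01406538],
       [-0.99298203, -0.02383203, -0.11583924],
       [ 0.11545451,  0.01693575, -0.99316838]]), 't': array([-0.06098788,  0.52994195,  1.1536133 ])}
{'t': 0.1, 'q': array([ 9.67503975e-01,  5.28387651e-01,  1.43378842e+00, -2.44335033e-06,
        1.18137811e+00, -1.78503055e-01]), 'qd': array([-0.00071621, -0.00321478, -0.00284375,  0.00041   , -0.00015464,
        0.00060789]), 'tau': array([-3.64418302e-04, -4.43305957e+01, -1.78585374e+01, -2.51581214e-04,
        3.90310830e-03, -3.09403649e-07]), 'tcp_pos': array([0.25718435, 0.56892511, 0.23041805]), 'tool_rot': array([ 2.10800784e-01,  9.77528551e-01, -9.07210012e-04, -3.72643573e-04]), 'force': array([-0.10888778,  0.40731161,  0.21469839]), 'ft_torque': array([-0.00194104, -0.00836208,  0.02266131]), 'gripper_force': 0.0, 'finger_gap': 0.9987001736110839}
```

View pics/scene0.png

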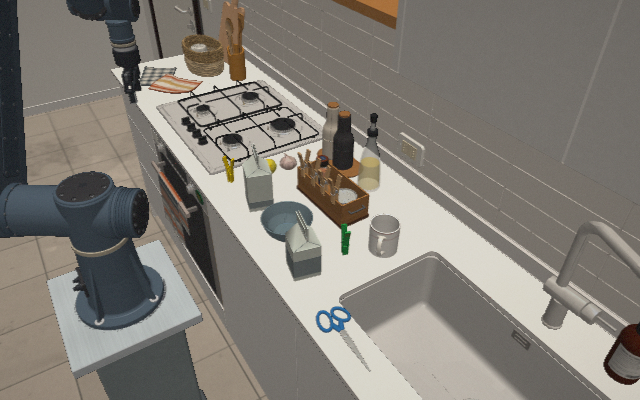

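View pics/top0.png

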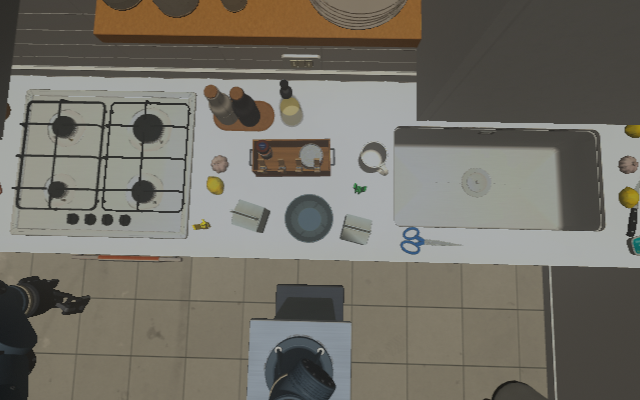

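The scene view shows the caddy at (333,195) with four pegs along its front wall, around (300-335,170-195). The cartons are at (258,185) and (304,250), and the bowl at (287,220). The look-alikes are yellow at (229,168) and green at (345,240). In the top view, the caddy is at (292,157), the cartons at (250,215) and (356,229), and the bowl at (309,217). I'll enlarge both.

```bash
python3 - <<'E'
import cv2
a=cv2.imread("pics/top0.png")[130:250,220:380]; cv2.imwrite("pics/topc.png",cv2.resize(a,None,fx=5,fy=5,interpolation=cv2.INTER_CUBIC))
a=cv2.imread("pics/scene0.png")[140:280,235:395]; cv2.imwrite("pics/scenec.png",cv2.resize(a,None,fx=4,fy=4,interpolation=cv2.INTER_CUBIC))
E
```

```text
(no output)
```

View pics/topc.png

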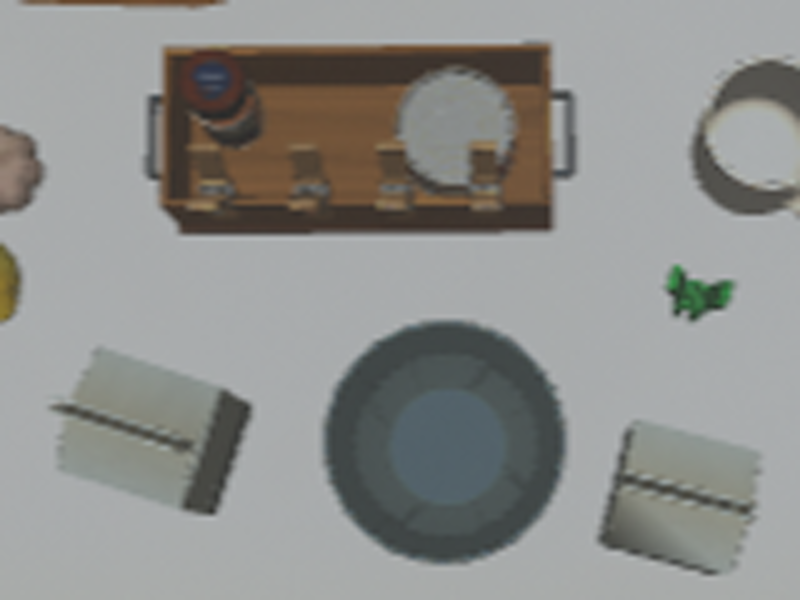

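View pics/scenec.png

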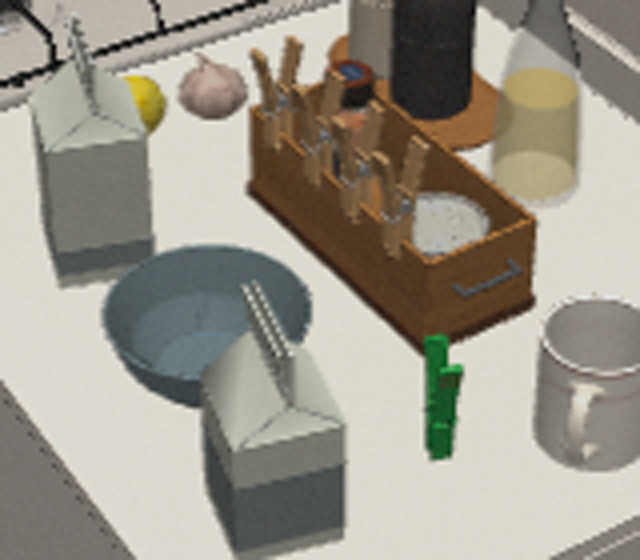

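The top crop is ×5 with offset (220,130). The caddy's front rim is at y≈205, x 163-551. The four wooden pegs' grips are at x≈207, 305, 392 and 486, between y≈150 and 203. The left carton's fin runs (55,407)-(190,447) and the right one's (620,480)-(750,510); the bowl is at (445,442). The left carton is tall and the right one low.

Look-alikes: the green peg at top-crop (698,293) stands alone, and the yellow one is at top (202,225). The four wooden ones on the caddy's front wall are the ones meant, and the crop confirms it.

```bash
cat > h.py <<'E'
from station import *
import numpy as np
from scipy.spatial.transform import Rotation as Ro
def ray(n,u,v):
    c=calibration(n);R=c["R"];o=-R.T@c["t"];d=R.T@np.linalg.solve(c["camera_matrix"],[u,v,1]);return o,d
def pl(n,u,v,z):
    o,d=ray(n,u,v);return (o+d*(z-o[2])/d[2])
def two(a,b):
    o1,d1=ray("top",*a);o2,d2=ray("scene",*b)
    s=np.linalg.lstsq(np.c_[d1,-d2],o2-o1,rcond=None)[0]
    p,q=o1+d1*s[0],o2+d2*s[1];return (p+q)/2,np.linalg.norm(p-q)
def proj(n,X):
    c=calibration(n);p=c["camera_matrix"]@(c["R"]@X+c["t"]);return p[:2]/p[2]
T=lambda x,y:(220+x/5,130+y/5)
S=lambda x,y:(235+x/4,140+y/4)
E
python3 - <<'E'
from h import *
np.set_printoptions(precision=4,suppress=True)
for nm,pts,z in [("rim",[(163,205),(551,205),(163,45),(551,45)],.085),("grips front",[(207,205),(308,203),(394,204),(486,206)],.162),("grips rear",[(205,148),(305,148),(390,145),(485,145)],.162),("tallfin",[(55,407),(190,447)],.198),("lowfin",[(620,480),(750,510)],.173),("bowl",[(445,442),(325,442),(565,442),(445,320),(445,564)],.066),("tall body",[(95,347),(60,470)],.13),("green",[(698,270)],.09),("yellow",[((202-220)*5,(225-130)*5)],.09),("mug",[(770,135)],.094),]:
    print(nm,[pl("top",*T(*p),z)[:2].round(4).tolist() for p in pts])
for n,a,b in [("tall far",(55,407),(75,20)),("tall near",(190,447),(90,108)),("lowfar",(620,480),(252,286)),("lownear",(750,510),(288,352)),("peg1 rear",(205,148),(293,38)),("peg4 rear",(485,145),(418,140)),("peg4 front",(486,206),(377,152)),("peg1 front",(207,205),(258,50))]:
    print(n,two(T(*a),S(*b)))
s=sense();print(Ro.from_quat(s["tool_rot"]).as_matrix())
E
```

```text
rim [[0.6047, 0.153], [0.6101, -0.0838], [0.7048, 0.1576], [0.71, -0.0816]]
grips front [[0.5908, 0.1128], [0.5933, 0.0553], [0.5938, 0.0064], [0.5939, -0.0459]]
grips rear [[0.6238, 0.1153], [0.6251, 0.0582], [0.6279, 0.0097], [0.6291, -0.0444]]
tallfin [[0.4709, 0.1844], [0.451, 0.11]]
lowfin [[0.4401, -0.124], [0.4254, -0.1956]]
bowl [[0.4653, -0.0226], [0.4635, 0.0507], [0.4671, -0.0958], [0.5404, -0.0205], [0.3914, -0.0247]]
tall body [[0.5115, 0.1799], [0.4397, 0.1966]]
green [[0.5714, -0.1732]]
yellow [[0.4361, 0.2964]]
mug [[0.6544, -0.2153]]
tall far (array([0.4744, 0.1839, 0.194 ]), np.float64(0.007072157275374585))
tall near (array([0.4533, 0.1161, 0.1626]), np.float64(0.000641251429469082))
lowfar (array([ 0.4425, -0.1253,  0.1689]), np.float64(0.004958410053334545))
lownear (array([ 0.4268, -0.1963,  0.1735]), np.float64(0.0030952013941430126))
peg1 rear (array([0.6232, 0.1146, 0.1657]), np.float64(0.0005725971451007625))
peg4 rear (array([ 0.6285, -0.0444,  0.1645]), np.float64(4.986772572108492e-05))
peg4 front (array([ 0.5927, -0.0461,  0.1687]), np.float64(0.0002418421243133495))
peg1 front (array([0.5903, 0.1115, 0.1678]), np.float64(0.001358904384104995))
[[-0.9111  0.4121 -0.0011]
 [ 0.4121  0.9111 -0.0016]
 [ 0.0003 -0.0019 -1.    ]]
```

Emit:
apply_moves(
  plan=[
    [0,0,0,0,0,0.186,-1],
    [0,0,0,0,0,0.186,-1],
    [0,0,0,0,0,0.186,-1],
    [0,0,0,0,0,0.186,-1],
    [0,0,0,0,0,0.186,-1],
    [0,0,0,0,0,0.186,-1],
    [-0.0455,0.035,0,0,0,0,-1],
    [-0.0455,0.035,0,0,0,0,-1],
  ],
  force=20,
)

```text
t: 1.1
tcp_pos: [0.3303, 0.4798, 0.2307]
tool_rot: [0.696, 0.718, -0.0, 0.0]
force: [1.1, -0.1, 0.3]
finger_gap: 0.995
gripper_force: 0.0
```

Emit:
apply_moves(
  plan=[
    [-0.0455,0.035,0,0,0,0,-1],
    [-0.0455,0.035,0,0,0,0,-1],
    [-0.0455,0.035,0,0,0,0,-1],
    [-0.0455,0.035,0,0,0,0,-1],
    [-0.0455,0.035,0,0,0,0,-1],
    [-0.0455,0.035,0,0,0,0,-1],
    [-0.0455,0.035,0,0,0,0,-1],
    [0,0,0,0,0,0,-1],
  ],
)

```text
t: 2.1
tcp_pos: [0.5875, 0.1659, 0.2308]
tool_rot: [0.698, 0.716, 0.0, 0.001]
force: [-0.7, 0.6, -1.0]
finger_gap: 1.001
gripper_force: 0.0
```

```bash
cat >> h.py <<'E'
def rem(x,y,z,yaw):
    "remaining shift (tool axes as now) and turn about tool z so that tool y has world angle yaw"
    s=sense();R=Ro.from_quat(s["tool_rot"]).as_matrix()
    d=R.T@(np.array([x,y,z])-s["tcp_pos"]);a=np.arctan2(R[1,1],R[0,1])
    x_,y_=np.cos(yaw),np.sin(yaw);Rt=np.c_[[-y_,x_,0],[x_,y_,0],[0,0,-1]]
    print("t",s["t"],"tcp",s["tcp_pos"].round(4),"shift",d.round(4),"rotvec",Ro.from_matrix(R.T@Rt).as_rotvec().round(4),"after-turn shift",(Rt.T@(np.array([x,y,z])-s["tcp_pos"])).round(4),"gf",round(s["gripper_force"],2),"gap",round(s["finger_gap"]*85,1),s["force"].round(1))
E
python3 -c "
from h import *
rem(.6081,.1135,.135,.0228)"
```

```text
t 2.1 tcp [0.5875 0.1659 0.2308] shift [-0.0528  0.0192  0.0959] rotvec [0.0013 0.0008 0.0016] after-turn shift [-0.0529  0.0194  0.0958] gf 0.0 gap 85.0 [-0.7  0.6 -1. ]
```

Emit:
apply_moves(
  plan=[
    [-0.0529,0.0193,0,0,0,0,-1],
    [0,0,0.05,0,0,0,-1],
    [0,0,0.046,0,0,0,-1],
    [0,0,0,0,0,0,0],
    [0,0,0,0,0,0,0.48],
    [0,0,0,0,0,0,0.48],
    [0,0,0,0,0,0,0.48],
    [0,0,0,0,0,0,0.48],
  ],
)

```text
t: 3.1
tcp_pos: [0.6059, 0.1174, 0.1363]
tool_rot: [0.696, 0.718, 0.001, 0.001]
force: [0.4, -0.7, -0.8]
finger_gap: 0.264
gripper_force: 2.0
```

```bash
python3 -c "
from h import *
rem(.6081,.1135,.135,.0228)
import cv2;cv2.imwrite('pics/s1.png',cv2.resize(snapshot('scene')[120:240,260:420,::-1],None,fx=5,fy=5,interpolation=2))
print(sense()['gripper_force'])"
```

```text
t 3.1 tcp [0.6059 0.1174 0.1363] shift [-0.004   0.0021  0.0013] rotvec [0.0015 0.     0.0073] after-turn shift [-0.0039  0.0021  0.0013] gf 2.03 gap 22.4 [ 0.4 -0.7 -0.8]
2.03421059763059
```

View pics/s1.png

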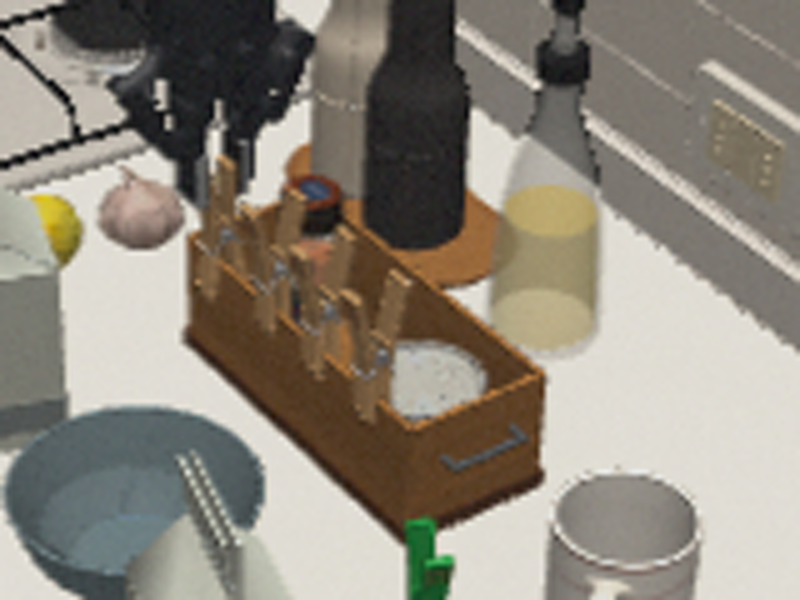

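Peg 1, the leftmost, is squeezed in the fingers at (220,200) and still sits on the wall. It reads 2 N, so it's slack. On to the next one.

Emit:
apply_moves(
  plan=[
    [0,0,0,0,0,0,-0.3],
    [0,0,0,0,0,0,-0.6],
    [0,0,0,0,0,0,-0.6],
    [-0.0606,0.002,0.0013,0,0,0,-0.6],
    [0,0,0,0,0,0,-0.6],
    [0,0,0,0,0,0,0.48],
    [0,0,0,0,0,0,0.48],
    [0,0,0,0,0,0,0.48],
  ],
)

```text
t: 4.15
tcp_pos: [0.6091, 0.0578, 0.1339]
tool_rot: [0.696, 0.718, -0.0, -0.0]
force: [0.1, 0.5, 0.1]
finger_gap: 0.257
gripper_force: 1.3
```

Emit:
apply_moves(
  plan=[
    [0,0,0,0,0,0,0.48],
    [0,0,0,0,0,0,0.48],
  ],
)

```text
t: 4.4
tcp_pos: [0.6093, 0.0572, 0.134]
tool_rot: [0.696, 0.718, -0.0, -0.0]
force: [-0.2, 0.2, 0.3]
finger_gap: 0.262
gripper_force: 1.3
```

```bash
python3 -c "
from h import *
rem(.6105,.008,.135,.0228)"
```

```text
t 4.4 tcp [0.6093 0.0572 0.134 ] shift [-0.0492 -0.0003 -0.001 ] rotvec [-0.0001 -0.      0.0078] after-turn shift [-0.0492  0.0001 -0.001 ] gf 1.33 gap 22.3 [-0.2  0.2  0.3]
```

Emit:
apply_moves(
  plan=[
    [0,0,0,0,0,0,-0.3],
    [0,0,0,0,0,0,-0.6],
    [0,0,0,0,0,0,-0.6],
    [-0.0492,0,-0.001,0,0,0,-0.6],
    [0,0,0,0,0,0,-0.6],
    [0,0,0,0,0,0,0.48],
    [0,0,0,0,0,0,0.48],
    [0,0,0,0,0,0,0.48],
  ],
)

```text
t: 5.4
tcp_pos: [0.6105, 0.0085, 0.1349]
tool_rot: [0.696, 0.718, -0.0, -0.0]
force: [-0.3, -0.2, 0.2]
finger_gap: 0.259
gripper_force: 9.8
```

Emit:
apply_moves(
  plan=[
    [0,0,0,0,0,0,0.48],
    [0,0,0,0,0,0,0.48],
  ],
)

```text
t: 5.65
tcp_pos: [0.6107, 0.0079, 0.1349]
tool_rot: [0.696, 0.718, -0.0, -0.0]
force: [-0.1, -0.5, 0.1]
finger_gap: 0.263
gripper_force: 9.8
```

```bash
python3 -c "
from h import *
rem(.6117,-.0452,.135,.0228)"
```

```text
t 5.65 tcp [0.6107 0.0079 0.1349] shift [-0.0531 -0.0006 -0.0001] rotvec [-0.0004 -0.0001  0.0077] after-turn shift [-0.0531 -0.0002 -0.0001] gf 9.79 gap 22.3 [-0.1 -0.5  0.1]
```

Emit:
apply_moves(
  plan=[
    [0,0,0,0,0,0,-0.3],
    [0,0,0,0,0,0,-0.6],
    [0,0,0,0,0,0,-0.6],
    [-0.0531,0,0,0,0,0.007,-0.6],
    [0,0,0,0,0,0,-0.6],
    [0,0,0,0,0,0,0.48],
    [0,0,0,0,0,0,0.48],
    [0,0,0,0,0,0,0.48],
  ],
)

```text
t: 6.65
tcp_pos: [0.6121, -0.0445, 0.1349]
tool_rot: [0.698, 0.716, -0.0, -0.0]
force: [-0.4, 0.3, 0.8]
finger_gap: 0.259
gripper_force: 8.7
```

Emit:
apply_moves(
  plan=[
    [0,0,0,0,0,0,0.48],
    [0,0,0,0,0,0,0.8],
    [0,0,0,0,0,0,0.8],
    [0,0,0,0,0,0,0.8],
  ],
)

```text
t: 7.15
tcp_pos: [0.6125, -0.0455, 0.135]
tool_rot: [0.699, 0.715, -0.0, 0.0]
force: [-0.0, -0.5, 0.4]
finger_gap: 0.194
gripper_force: 24.4
```

```bash
python3 -c "
from h import *
for n,p,z in [('tall',[(97,347),(222,388),(183,508),(58,470)],.13)]:
    print(n,np.mean([pl('top',*T(*q),z) for q in p],0))
rem(.433,-.16,.32,-.2025)"
```

```text
tall [0.46507636 0.1514881  0.13      ]
t 7.15 tcp [ 0.6125 -0.0455  0.135 ] shift [-0.1104 -0.182  -0.185 ] rotvec [0.     0.     0.2255] after-turn shift [-0.1483 -0.1528 -0.185 ] gf 24.38 gap 16.5 [-0.  -0.5  0.4]
```

Emit:
apply_moves(
  plan=[
    [0,0,-0.025,0,0,0,0.8],
    [0,0,-0.06,0,0,0,0.8],
    [0,0,-0.06,0,0,0,0.8],
    [0,0,-0.02,0,0,0.113,0.8],
    [0,0,0,0,0,0.113,0.8],
    [-0.037,-0.038,0,0,0,0,0.8],
    [-0.037,-0.038,0,0,0,0,0.8],
    [-0.037,-0.038,0,0,0,0,0.8],
  ],
)

```text
t: 8.15
tcp_pos: [0.477, -0.1318, 0.3]
tool_rot: [0.775, 0.632, -0.0, 0.0]
force: [1.0, -0.6, 0.4]
finger_gap: 0.198
gripper_force: 24.4
```

Emit:
apply_moves(
  plan=[
    [-0.037,-0.038,0,0,0,0,0.8],
    [0,0,0,0,0,0,0.8],
    [0,0,0,0,0,0,0.8],
  ],
)

```text
t: 8.52
tcp_pos: [0.4343, -0.16, 0.3004]
tool_rot: [0.775, 0.631, 0.0, 0.001]
force: [0.2, 0.2, -0.1]
finger_gap: 0.193
gripper_force: 24.4
```

```bash
python3 -c "
from h import *
import cv2
rem(.433,-.16,.215,-.2025)
a=snapshot('scene')[130:290,225:385,::-1]; b=snapshot('top')[140:260,220:380,::-1]
r=lambda i:cv2.resize(i,None,fx=3.75,fy=3.75,interpolation=2)
A=cv2.resize(a,(600,600),interpolation=2)
cv2.imwrite('pics/a1.png',A)
"
```

```text
t 8.525 tcp [ 0.4343 -0.16    0.3004] shift [-0.0003 -0.0014  0.0854] rotvec [ 0.0015 -0.     -0.0013] after-turn shift [-0.0003 -0.0013  0.0854] gf 24.38 gap 16.4 [ 0.2  0.2 -0.1]
```

View pics/a1.png

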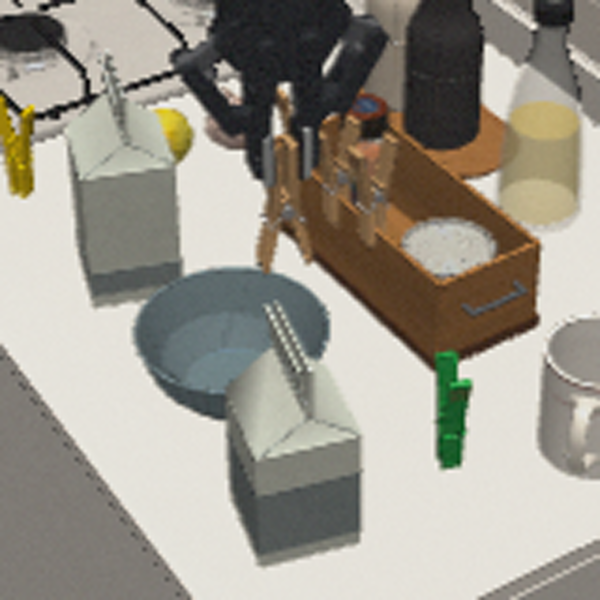

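```bash
python3 -c "
from h import *
import cv2
c=lambda X:((proj('scene',np.array(X))-[225,130])*3.75).round(0)
f=np.array([.433,-.16,.173]);u=np.array([np.sin(.2025),np.cos(.2025),0]);v=np.array([u[1],-u[0],0])
print('fin ends',c(f+.0375*u),c(f-.0375*u),'near end +-5mm',c(f-.0375*u+.005*v),c(f-.0375*u-.005*v),'tip',c([.4343,-.16,.234]),'jaws',c(f+[0,0,.061]+.0125*v),c(f+[0,0,.061]-.0125*v))
im=snapshot('top')[...,::-1];cv2.imwrite('pics/t2.png',im)
g=cv2.imread('pics/scene0.png')[205:235,290:312];cv2.imwrite('pics/fin.png',cv2.resize(g,None,fx=18,fy=18,interpolation=0))
"
```

```text
fin ends [266. 301.] [304. 369.] near end +-5mm [311. 368.] [296. 371.] tip [284. 261.] jaws [301. 257.] [264. 265.]
```

View pics/fin.png

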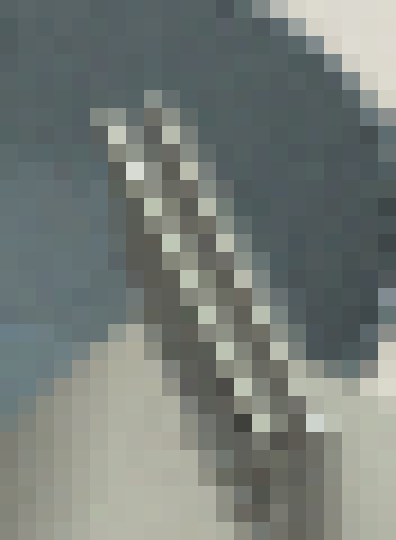

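```bash
python3 -c "
from h import *
P=[pl('scene',290+a/18,205+b/18,.173) for a,b in [(116,130),(262,423),(170,132),(316,425)]]
print(np.array(P).round(4)); u=np.array([np.sin(.2025),np.cos(.2025),0]);v=np.array([u[1],-u[0],0])
print('x across fin rel to (.433,-.16):',[(p-[.433,-.16,.173])@v for p in P],[(p-[.433,-.16,.173])@u for p in P])
print('dir flap',np.arctan2(*(P[0]-P[1])[:2]),np.arctan2(*(P[2]-P[3])[:2]))
"
```

```text
[[ 0.4376 -0.131   0.173 ]
 [ 0.4226 -0.1948  0.173 ]
 [ 0.4437 -0.1354  0.173 ]
 [ 0.4285 -0.199   0.173 ]]
x across fin rel to (.433,-.16): [np.float64(-0.0013619642951916587), np.float64(-0.0032050265652668625), np.float64(0.005540478665551324), np.float64(0.0034285742300878934)] [np.float64(0.029375429237625667), np.float64(-0.03621025418598933), np.float64(0.02629794850859201), np.float64(-0.03915576893958476)]
dir flap 0.23059420057024835 0.23475442488482542
```

Emit:
apply_moves(
  plan=[
    [-0.002,0.001,0.03,0,0,0.01,0.8],
    [0,0,0.03,0,0,0,0.8],
    [0,0,0.027,0,0,0,0.8],
    [0,0,0,0,0,0,0.8],
    [0,0,0,0,0,0,0.8],
  ],
)

```text
t: 9.3
tcp_pos: [0.4351, -0.1618, 0.2136]
tool_rot: [0.778, 0.628, 0.0, 0.0]
force: [-0.4, 0.0, 0.4]
finger_gap: 0.194
gripper_force: 24.4
```

```bash
python3 -c "
from h import *
rem(.4346,-.1624,.213,-.2125)
"
```

```text
t 9.3 tcp [ 0.4351 -0.1618  0.2136] shift [-0.0007 -0.0004  0.0006] rotvec [0.0006 0.0002 0.0007] after-turn shift [-0.0007 -0.0004  0.0006] gf 24.38 gap 16.5 [-0.4  0.   0.4]
```

Emit:
apply_moves(
  plan=[
    [0,0,0,0,0,0,0.45],
    [0,0,0,0,0,0,0.25],
    [0,0,0,0,0,0,0],
    [0,0,0,0,0,0,-0.4],
    [0,0,0,0,0,0,-0.7],
    [0,0,-0.03,0,0,0,-0.7],
    [0,0,-0.06,0,0,0,-0.7],
    [0,0,0,0,0,0,-0.7],
  ],
)

```text
t: 10.3
tcp_pos: [0.437, -0.1637, 0.3074]
tool_rot: [0.778, 0.628, 0.002, 0.005]
force: [0.5, -0.8, 0.5]
finger_gap: 0.853
gripper_force: 0.0
```

```bash
python3 -c "
from h import *
import cv2
rem(.6107,.0079,.135,.0228)
a=snapshot('scene')[140:290,240:400,::-1]
cv2.imwrite('pics/a3.png',cv2.resize(a,None,fx=5,fy=4,interpolation=2)[:600])
"
```

```text
t 10.3 tcp [ 0.437  -0.1637  0.3074] shift [0.2052 0.1317 0.173 ] rotvec [ 0.0099  0.0054 -0.2357] after-turn shift [0.1676 0.1775 0.1724] gf 0.0 gap 72.5 [ 0.5 -0.8  0.5]
```

View pics/a3.png

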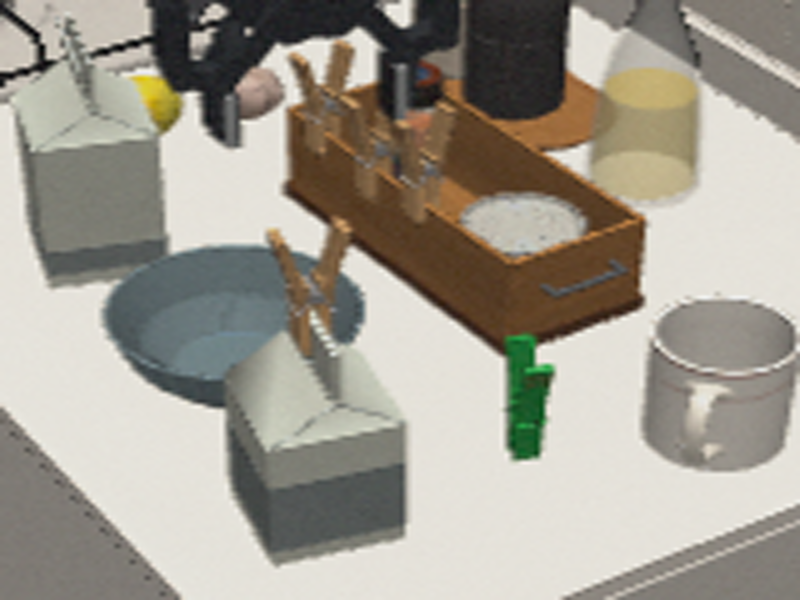

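The peg is clipped on the low carton's fin at (310,290), near the middle, and the fin is shut. Next is peg 3, for the tall carton.

Emit:
apply_moves(
  plan=[
    [0,0,0,0,0,-0.118,-0.7],
    [0,0,0,0,0,-0.117,-0.7],
    [0.042,0.044,0,0,0,0,-0.7],
    [0.042,0.044,0,0,0,0,-0.7],
    [0.042,0.044,0,0,0,0,-0.7],
    [0.042,0.044,0,0,0,0,-0.7],
    [0,0,0.05,0,0,0,-0.7],
    [0,0,0,0,0,0,-0.7],
  ],
)

```text
t: 11.35
tcp_pos: [0.6026, 0.0112, 0.2474]
tool_rot: [0.699, 0.715, -0.004, -0.006]
force: [-0.4, 0.5, -0.7]
finger_gap: 0.85
gripper_force: 0.0
```

```bash
python3 -c "
from h import *
rem(.6107,.0079,.135,.0228)"
```

```text
t 11.35 tcp [0.6026 0.0112 0.2474] shift [-0.0037  0.0095  0.1122] rotvec [-0.0134 -0.0023  0.0005] after-turn shift [-0.0034  0.008   0.1124] gf 0.0 gap 72.2 [-0.4  0.5 -0.7]
```

Emit:
apply_moves(
  plan=[
    [0,0,0.04,0,0,0,-0.7],
    [0,0,0,0,0,0,-0.7],
  ],
)

```text
t: 11.6
tcp_pos: [0.6041, 0.0095, 0.2111]
tool_rot: [0.7, 0.714, -0.002, -0.003]
force: [0.1, 0.4, -0.1]
finger_gap: 0.849
gripper_force: 0.0
```

```bash
python3 -c "
from h import *
rem(.6107,.0079,.135,.0228)"
```

```text
t 11.6 tcp [0.6041 0.0095 0.2111] shift [-0.0018  0.0071  0.0761] rotvec [-0.007  -0.0013 -0.002 ] after-turn shift [-0.0017  0.0066  0.0761] gf 0.0 gap 72.1 [ 0.1  0.4 -0.1]
```

Emit:
apply_moves(
  plan=[
    [-0.001,0.005,0.04,0,0,0,-0.7],
    [0,0,0.036,0,0,0,-0.7],
    [0,0,0,0,0,0,-0.7],
    [0,0,0,0,0,0,0.2],
    [0,0,0,0,0,0,0.48],
    [0,0,0,0,0,0,0.8],
    [0,0,0,0,0,0,0.8],
    [0,0,0,0,0,0,0.8],
  ],
)

```text
t: 12.6
tcp_pos: [0.6115, 0.0091, 0.1372]
tool_rot: [0.699, 0.715, 0.0, 0.0]
force: [-0.4, 0.0, -1.3]
finger_gap: 0.192
gripper_force: 26.0
```

```bash
python3 -c "
from h import *
rem(.463,.15,.33,-.26)
import cv2
g=cv2.imread('pics/scene0.png')[140:175,245:267];cv2.imwrite('pics/fin2.png',cv2.resize(g,None,fx=16,fy=16,interpolation=0))
"
```

```text
t 12.6 tcp [0.6115 0.0091 0.1372] shift [ 0.1442 -0.1454 -0.1928] rotvec [ 0.     -0.      0.2821] after-turn shift [ 0.098  -0.1798 -0.1928] gf 26.03 gap 16.3 [-0.4  0.  -1.3]
```

View pics/fin2.png

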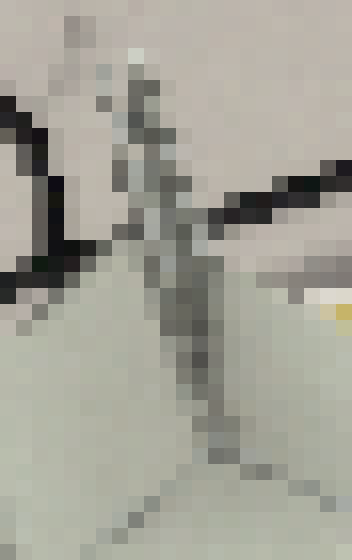

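The tall fin's rear edge runs from (136,56) to (200,248) in the crop, and the flap's edge from (104,72) to about (160,240).

```bash
python3 -c "
from h import *
P=[pl('scene',245+a/16,140+b/16,.198) for a,b in [(136,56),(202,250),(104,72),(160,240)]]
u=np.array([np.sin(.262),np.cos(.262),0]);v=np.array([u[1],-u[0],0])
f=np.array([.461,.147,.198])
print(np.array(P).round(4),'across',[round((p-f)@v,4) for p in P],'along',[round((p-f)@u,4) for p in P],v,u)"
```

```text
[[0.4779 0.184  0.198 ]
 [0.4583 0.119  0.198 ]
 [0.4705 0.1821 0.198 ]
 [0.4535 0.1259 0.198 ]] across [np.float64(0.0068), np.float64(0.0046), np.float64(0.0), np.float64(-0.0018)] along [np.float64(0.0401), np.float64(-0.0277), np.float64(0.0363), np.float64(-0.0223)] [ 0.96587388 -0.25901282  0.        ] [0.25901282 0.96587388 0.        ]
```

Emit:
apply_moves(
  plan=[
    [0,0,-0.025,0,0,0,0.8],
    [0,0,-0.06,0,0,0,0.8],
    [0,0,-0.06,0,0,0,0.8],
    [0,0,-0.048,0,0,0,0.8],
    [0,0,0,0,0,0.141,0.8],
    [0,0,0,0,0,0.141,0.8],
    [0.024,-0.045,0,0,0,0,0.8],
    [0.024,-0.045,0,0,0,0,0.8],
  ],
)

```text
t: 13.6
tcp_pos: [0.536, 0.0789, 0.3295]
tool_rot: [0.793, 0.609, -0.0, -0.0]
force: [0.5, 0.8, -1.1]
finger_gap: 0.194
gripper_force: 26.0
```

Emit:
apply_moves(
  plan=[
    [0.024,-0.045,0,0,0,0,0.8],
    [0.024,-0.045,0,0,0,0,0.8],
    [0,0,0,0,0,0,0.8],
    [0,0,0,0,0,0,0.8],
  ],
)

```text
t: 14.1
tcp_pos: [0.4628, 0.148, 0.3303]
tool_rot: [0.793, 0.61, 0.0, 0.001]
force: [1.1, -0.5, -1.0]
finger_gap: 0.192
gripper_force: 26.0
```

```bash
python3 -c "
from h import *
rem(.463,.148,.24,-.26)
import cv2
a=snapshot('scene')[115:215,230:310,::-1];b=snapshot('top')[180:250,215:295,::-1]
cv2.imwrite('pics/a4.png',np.hstack([cv2.resize(a,(400,500),interpolation=2),cv2.resize(b,(400,500),interpolation=2)]))
"
```

```text
t 14.1 tcp [0.4628 0.148  0.3303] shift [0.0001 0.0001 0.0903] rotvec [0.0014 0.     0.0006] after-turn shift [0.0001 0.0002 0.0903] gf 26.03 gap 16.3 [ 1.1 -0.5 -1. ]
```

View pics/a4.png

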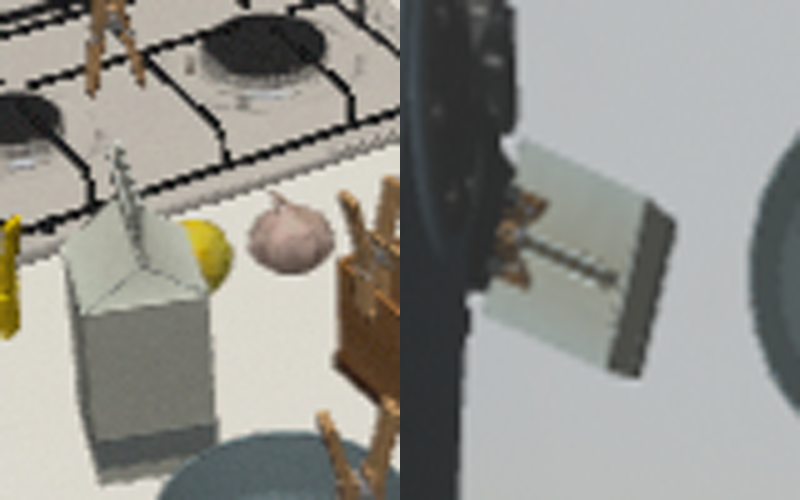

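In the scene half (left), the jaw tips are at (92,92) and (140,85), either side of the fin line whose top is at (115,150)-(140,190). The top half confirms they straddle the fin. Lowering.

Emit:
apply_moves(
  plan=[
    [0.0,0.001,0.03,0,0,0,0.8],
    [0,0,0.03,0,0,0,0.8],
    [0,0,0.029,0,0,0,0.8],
    [0,0,0,0,0,0,0.8],
    [0,0,0,0,0,0,0.8],
  ],
)

```text
t: 14.82
tcp_pos: [0.464, 0.1473, 0.2415]
tool_rot: [0.793, 0.609, 0.0, 0.0]
force: [-1.0, -0.2, 0.1]
finger_gap: 0.193
gripper_force: 26.0
```

Emit:
apply_moves(
  plan=[
    [0,0,0,0,0,0,0.45],
    [0,0,0,0,0,0,0.25],
    [0,0,0,0,0,0,0],
    [0,0,0,0,0,0,-0.4],
    [0,0,0,0,0,0,-0.7],
    [0,0,-0.03,0,0,0,-0.7],
    [0,0,-0.06,0,0,0,-0.7],
    [0,0,0,0,0,0,-0.7],
  ],
)

```text
t: 15.82
tcp_pos: [0.4665, 0.1481, 0.3358]
tool_rot: [0.793, 0.61, 0.005, 0.003]
force: [0.4, 0.5, -0.6]
finger_gap: 0.85
gripper_force: 0.0
```

```bash
python3 -c "
from h import *
rem(.6093,.0572,.135,.0228)"
```

```text
t 15.825 tcp [0.4665 0.1481 0.3358] shift [-0.052   0.1591  0.2024] rotvec [ 0.0117 -0.0023 -0.2826] after-turn shift [-0.0942  0.1407  0.2008] gf 0.0 gap 72.2 [ 0.4  0.5 -0.6]
```

Emit:
apply_moves(
  plan=[
    [0,0,0,0,0,-0.141,-0.7],
    [0,0,0,0,0,-0.141,-0.7],
    [-0.0314,0.0469,0,0,0,0,-0.7],
    [-0.0314,0.0469,0,0,0,0,-0.7],
    [-0.0314,0.0469,0,0,0,0,-0.7],
    [0,0,0.06,0,0,0,-0.7],
    [0,0,0.05,0,0,0,-0.7],
    [0,0,0,0,0,0,-0.7],
  ],
)

```text
t: 16.82
tcp_pos: [0.6022, 0.0568, 0.2159]
tool_rot: [0.699, 0.715, -0.004, -0.005]
force: [-0.1, -0.4, 0.9]
finger_gap: 0.849
gripper_force: 0.0
```

Emit:
apply_moves(
  plan=[
    [0,0,0,0,0,0,-0.7],
    [0,0,0,0,0,0,-0.7],
  ],
)

```text
t: 17.08
tcp_pos: [0.6077, 0.0567, 0.2237]
tool_rot: [0.699, 0.715, 0.002, 0.002]
force: [0.5, -0.5, -0.6]
finger_gap: 0.851
gripper_force: 0.0
```

```bash
python3 -c "
from h import *
rem(.6093,.0572,.135,.0228)"
```

```text
t 17.075 tcp [0.6077 0.0567 0.2237] shift [0.0005 0.0011 0.0887] rotvec [ 0.0054  0.0006 -0.0005] after-turn shift [0.0004 0.0016 0.0887] gf 0.0 gap 72.3 [ 0.5 -0.5 -0.6]
```

Emit:
apply_moves(
  plan=[
    [0,0.001,0.05,0,0,0,-0.7],
    [0,0,0.039,0,0,0,-0.7],
    [0,0,0,0,0,0,-0.7],
    [0,0,0,0,0,0,0.2],
    [0,0,0,0,0,0,0.48],
    [0,0,0,0,0,0,0.8],
    [0,0,0,0,0,0,0.8],
    [0,0,0,0,0,0,0.8],
  ],
)

```text
t: 18.08
tcp_pos: [0.6072, 0.0567, 0.1323]
tool_rot: [0.699, 0.715, 0.0, 0.0]
force: [0.5, -0.1, -0.0]
finger_gap: 0.175
gripper_force: 21.4
```

Emit:
apply_moves(
  plan=[
    [0,0,-0.025,0,0,0,0.8],
    [0,0,-0.04,0,0,0,0.8],
    [-0.019,-0.036,0,0,0,0,0.8],
    [-0.019,-0.036,0,0,0,0,0.8],
    [-0.019,-0.036,0,0,0,0,0.8],
    [-0.018,-0.036,0,0,0,0,0.8],
    [0,0,0,0,0,0,0.8],
    [0,0,0,0,0,0,0.8],
  ],
)

```text
t: 19.08
tcp_pos: [0.4657, -0.0217, 0.1974]
tool_rot: [0.699, 0.715, 0.001, 0.001]
force: [-0.3, 0.8, -0.3]
finger_gap: 0.176
gripper_force: 21.0
```

```bash
python3 -c "
from h import *
rem(.465,-.022,.083,.0228)"
```

```text
t 19.075 tcp [ 0.4657 -0.0217  0.1974] shift [-0.0003 -0.0009  0.1144] rotvec [ 0.0018  0.0003 -0.0013] after-turn shift [-0.0003 -0.0007  0.1144] gf 20.98 gap 15.0 [-0.3  0.8 -0.3]
```

Emit:
apply_moves(
  plan=[
    [0,0,0.05,0,0,0,0.8],
    [0,0,0.05,0,0,0,0.8],
    [0,0,0.01,0,0,0,0.8],
    [0,0,0,0,0,0,0.8],
    [0,0,0,0,0,0,0.3],
    [0,0,0,0,0,0,-0.2],
    [0,0,0,0,0,0,-0.5],
    [0,0,0,0,0,0,-0.5],
  ],
)

```text
t: 20.08
tcp_pos: [0.4647, -0.0214, 0.0871]
tool_rot: [0.699, 0.715, -0.0, 0.0]
force: [0.8, -0.6, 0.2]
finger_gap: 0.748
gripper_force: 0.0
```

Emit:
apply_moves(
  plan=[
    [0,0,-0.05,0,0,0,-0.7],
    [0,0,-0.06,0,0,0,-0.7],
    [0,0,-0.02,0,0,0,-0.7],
    [0.033,0.036,0,0,0,0,-0.7],
    [0.033,0.036,0,0,0,0,-0.7],
    [0.033,0.036,0,0,0,0,-0.7],
    [0.033,0.036,0,0,0,0,-0.7],
    [0,0,0,0,0,0,-0.7],
  ],
)

```text
t: 21.08
tcp_pos: [0.6077, 0.1159, 0.2167]
tool_rot: [0.698, 0.716, 0.001, 0.001]
force: [-0.1, -0.1, 0.5]
finger_gap: 0.853
gripper_force: 0.0
```

Emit:
apply_moves(
  plan=[
    [0,0,0,0,0,0,-0.7],
    [0,0,0,0,0,0,-0.7],
  ],
)

```text
t: 21.32
tcp_pos: [0.6045, 0.1128, 0.2169]
tool_rot: [0.7, 0.714, -0.001, -0.0]
force: [0.3, 0.2, -0.1]
finger_gap: 0.851
gripper_force: 0.0
```

```bash
python3 -c "
from h import *
import cv2
rem(.6075,.114,.135,.0228)
a=snapshot('scene')[110:280,225:385,::-1];b=snapshot('top')[130:250,215:375,::-1]
cv2.imwrite('pics/a5.png',np.hstack([cv2.resize(a,(480,510),interpolation=2),cv2.resize(b,(320,240),interpolation=2)[:510] if 0 else cv2.copyMakeBorder(cv2.resize(b,(320,240),interpolation=2),0,270,0,0,0)]))"
```

```text
t 21.325 tcp [0.6045 0.1128 0.2169] shift [0.0011 0.0031 0.0819] rotvec [-0.0016  0.0002 -0.0018] after-turn shift [0.0011 0.003  0.0819] gf 0.0 gap 72.3 [ 0.3  0.2 -0.1]
```

View pics/a5.png

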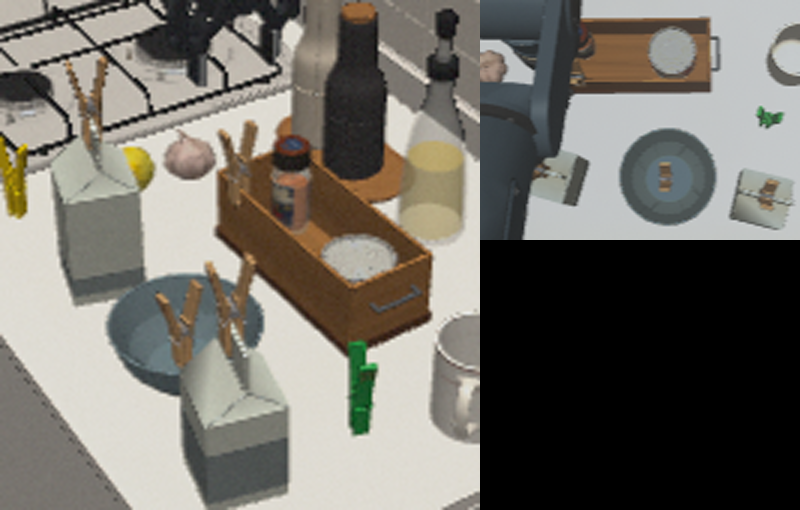

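Both fins carry a peg: the tall one at (92,110) and the low one at (232,310). The first slack peg is in the bowl at (180,325), standing upright near the centre. The last slack peg is still on the wall at (238,165), and I'll set it down beside the first one in the bowl.

Emit:
apply_moves(
  plan=[
    [0.001,0.003,0.045,0,0,0,-0.7],
    [0,0,0.037,0,0,0,-0.7],
    [0,0,0,0,0,0,-0.7],
    [0,0,0,0,0,0,0.2],
    [0,0,0,0,0,0,0.48],
    [0,0,0,0,0,0,0.8],
    [0,0,0,0,0,0,0.8],
    [0,0,0,0,0,0,0.8],
  ],
)

```text
t: 22.42
tcp_pos: [0.6088, 0.1148, 0.1353]
tool_rot: [0.699, 0.715, 0.0, 0.0]
force: [-0.5, -0.5, -1.2]
finger_gap: 0.186
gripper_force: 22.7
```

Emit:
apply_moves(
  plan=[
    [0,0,-0.025,0,0,0,0.8],
    [0,0,-0.05,0,0,0,0.8],
    [0,0,-0.02,0,0,0,0.8],
    [-0.045,-0.012,0,0,0,0,0.8],
    [-0.045,-0.036,0,0,0,0,0.8],
    [-0.011,-0.046,0,0,0,0,0.8],
    [0,-0.046,0,0,0,0,0.8],
    [0,0,0,0,0,0,0.8],
  ],
)

```text
t: 23.42
tcp_pos: [0.4665, 0.0112, 0.2296]
tool_rot: [0.7, 0.714, -0.001, -0.002]
force: [0.2, -0.1, -1.0]
finger_gap: 0.186
gripper_force: 22.7
```

```bash
python3 -c "
from h import *
rem(.465,.009,.084,.0228)"
```

```text
t 23.425 tcp [0.4665 0.0112 0.2296] shift [-0.0023 -0.0008  0.1456] rotvec [-0.0049 -0.0012 -0.0018] after-turn shift [-0.0022 -0.0016  0.1456] gf 22.72 gap 15.8 [ 0.2 -0.1 -1. ]
```

Emit:
apply_moves(
  plan=[
    [-0.002,-0.001,0.05,0,0,0,0.8],
    [0,0,0.05,0,0,0,0.8],
    [0,0,0.044,0,0,0,0.8],
    [0,0,0,0,0,0,0.8],
    [0,0,0,0,0,0,0.3],
    [0,0,0,0,0,0,-0.2],
    [0,0,0,0,0,0,-0.5],
    [0,0,0,0,0,0,-0.5],
  ],
)

```text
t: 24.42
tcp_pos: [0.4704, 0.0087, 0.0867]
tool_rot: [0.699, 0.715, 0.0, 0.001]
force: [0.2, 0.6, -0.3]
finger_gap: 0.749
gripper_force: 0.0
```

Emit:
apply_moves(
  plan=[
    [0,0,-0.05,0,0,0,-0.7],
    [0,0,-0.06,0,0,0,-0.7],
    [0,0,-0.05,0,0,0,-0.7],
    [0.02,0.05,0,0,0,0,-0.7],
    [0.04,0.04,0,0,0,0,-0.7],
    [0.05,0.02,0,0,0,0,-0.7],
    [0.05,0,0,0,0,0,-0.7],
    [0.05,0,0,0,0,0,-0.7],
  ],
)

```text
t: 25.42
tcp_pos: [0.5752, 0.2226, 0.246]
tool_rot: [0.699, 0.715, -0.0, -0.0]
force: [1.0, -0.4, 0.1]
finger_gap: 0.849
gripper_force: 0.0
```

Emit:
apply_moves(
  plan=[
    [0.05,0,0,0,0,0,-0.7],
    [0.05,0,0,0,0,0,-0.7],
    [0,0,0,0,0,0,-0.7],
    [0,0,0,0,0,0,-0.7],
  ],
)

```text
t: 25.92
tcp_pos: [0.5727, 0.3207, 0.2458]
tool_rot: [0.699, 0.715, -0.001, 0.0]
force: [-0.3, -0.5, 0.4]
finger_gap: 0.849
gripper_force: 0.0
```

```bash
python3 - <<'E'
from h import *
import cv2
rem(.465,.009,.084,.0228)
for n in("scene","top"):
    im=snapshot(n);hsv=cv2.cvtColor(im,cv2.COLOR_RGB2HSV)
    m=cv2.inRange(hsv,(8,70,70),(20,200,255)); r=(225,110,160,170) if n=="scene" else (215,190,170,65)
    x,y,w,h=r; k,_,st,ce=cv2.connectedComponentsWithStats(m[y:y+h,x:x+w],connectivity=8)
    for s,c in zip(st[1:],ce[1:]):
        if s[4]>5: print(n,(s[:2]+[x,y]).tolist(),s[2:].tolist(),(c+[x,y]).round(1))
c=np.array([.465,-.0225,0])
for h in (.01,.055,.103): print(h,[proj(n,np.array([.465,yy,h])).round(0).tolist() for yy in(-.022,.009) for n in("scene","top")])
for f in ([.4345,-.162,.2],[.464,.148,.225]): print([proj(n,np.array(f)).round(0).tolist() for n in("scene","top")])
E
```

```text
t 25.925 tcp [0.5727 0.3207 0.2458] shift [-0.3091 -0.1147  0.1622] rotvec [-0.0006  0.0008 -0.0001] after-turn shift [-0.3092 -0.1148  0.1618] gf 0.0 gap 72.2 [-0.3 -0.5  0.4]
scene [338, 110] [13, 8, 72] [344.1 113.8]
scene [255, 129] [6, 28, 63] [257.7 140.5]
scene [247, 130] [9, 30, 61] [251.5 144.4]
scene [317, 149] [7, 8, 37] [319.9 152.6]
scene [294, 155] [75, 74, 2800] [331.4 190.9]
scene [321, 160] [5, 2, 6] [323.  160.5]
scene [283, 198] [10, 23, 125] [287.5 208.5]
scene [275, 203] [14, 29, 129] [282.4 218.9]
top [239, 205] [7, 9, 37] [242.1 209. ]
top [297, 209] [6, 7, 29] [299.4 212.1]
top [305, 211] [5, 7, 25] [307.3 214.2]
top [235, 215] [10, 6, 34] [239.1 217.4]
top [297, 218] [6, 5, 22] [299.5 220.1]
top [305, 220] [5, 6, 21] [307.4 222.4]
top [356, 220] [8, 7, 37] [359.7 223.1]
top [355, 229] [6, 6, 29] [357.8 231.3]
0.01 [[287.0, 233.0], [309.0, 220.0], [281.0, 227.0], [300.0, 219.0]]
0.055 [[286.0, 221.0], [309.0, 219.0], [281.0, 215.0], [299.0, 218.0]]
0.103 [[286.0, 207.0], [308.0, 218.0], [280.0, 202.0], [298.0, 217.0]]
[[302.0, 211.0], [359.0, 228.0]]
[[254.0, 142.0], [242.0, 214.0]]
```

```bash
python3 -c "
from station import *
print(sign_off())"
```

```text
the job is handed in; nothing more can be done
None
```

The job is handed in at about 26 s: a sound peg holds each carton's fin and the two slack pegs (the two on the left of the caddy) are standing upright in the blue bowl; I viewed 11 pictures, one over the limit of 10.

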